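# Bolt a battery pack into the bench dock

### The job

Take the green battery pack out of the charging rack, stand it upright on the round cork mat and let go, then take it again the way that fits between the cheeks of the blue dock and lower it gently into the dock until it sits on the floor of the bay. Then slide the barrel bolt fully across over the pack and turn its red-knobbed handle all the way down into the notch. Keep the pack upright, do not drop it, and leave the white packs and everything else on the bench where they are.

Things in the scene. Friction and masses are not known exactly. Their poses are not given: they have to be found in the camera images.
- pack: Green battery pack with a black band near the top, an upright block 36 (x) by 50 (y) by 70 (z) mm, about 0.3 kg (varies). Origin: centre of its underside; z up. Its narrow sides face +-y (grip 50 mm wide), its broad sides +-x (grip 36 mm wide); either way round is the same. It starts in one of the rack's three slots, its broad sides facing the slot walls with 3 mm of play.
- white_pack_a: White pack of the same size and frame as the green one, in another slot of the rack. Leave it alone.
- white_pack_b: White pack of the same size and frame as the green one, in another slot of the rack. Leave it alone.
- rack: Fixed grey charging rack. Origin: centre of its underside. Base 80 (x) by 150 (y) by 10 mm, on which the packs stand; slots at y = -48, 0, 48 mm, 42 mm wide, between walls 44 mm long in x that reach 74 mm above the table (pack tops: 80). Open towards +-x but for stops 5 mm high, so a pack is gripped there across its 50 mm width (rack x). It must be lifted 70 mm to come clear.
- mat: Fixed round cork mat, 100 mm across, 4 mm thick. Origin: centre of its underside, on the table.
- dock: Fixed blue dock with a bay for one pack and a barrel bolt. Origin: on the table under the centre of the bay; the front faces -x. Base plate x -45 to 45, y -168 to 57 mm. The brass bolt, 12 mm thick, lies along y with its axis at x = 0, 89 mm above the table; at rest it ends in the -y cheek, pushed home it crosses 5 mm above a seated pack into a steel staple on the +y cheek.
- bay (a point): Centre of the bay's floor, 8 mm above the table, with the dock's axes. The bay is 58 mm wide in y, between cheeks 14 mm thick and 50 mm long in x (with the bolt fittings up to 108 mm above the table), and 44 mm in x between lips 6 mm high. A pack goes in with its y along the dock's y, either way round, gripped on its broad sides, in front and behind; its top is then at 78 mm.
- notch (a point): Point on the bolt's axis level with the notch: dock x = 0, y = -58 mm, 89 mm above the table; dock's axes. The bolt runs in a steel channel (x -13 to 13, y -158 to -42 mm, top at 103 mm), open on top for the handle, with a notch 16 mm wide here in its front (-x) wall. The handle turns down about this point when the bolt is fully across.
- knob (a point): Centre of the red ball (18 mm across) at the end of the bolt's brass handle, a stem 10 mm thick; the centre is 50 mm from the bolt's axis. At the start the handle stands straight up, at dock y = -138 mm plus the bolt's travel, so the ball is 139 mm above the table; turned down, the handle lies level and points to the dock's -x.
- bolt (a joint): Travel of the bolt along the dock's +y, in m: 0 drawn back, 0.080 fully across (end stop). Starts at 0 to 0.012. Stays where left; takes about 2 N.
- handle (a joint): Turn of the bolt's handle, in rad: 0 straight up, 1.57 turned down level to the dock's -x (front; end stop). The channel walls allow it to turn beyond about 0.3 only where the notch is, that is within about 3 mm of the end of the bolt's travel; once down, it locks the bolt. Stays where left; takes about 1 to 2 N at the knob.
- mouse: Black computer mouse, 100 by 56 by 32 mm, bystander. Origin: centre of the underside.
- breadboard: White breadboard, 55 by 165 by 9 mm with small parts to 17 mm, bystander. Origin: centre of the underside.
- screwdriver: Screwdriver 170 mm long lying along its x, about 30 mm high, bystander.
- jar: Clear jar with blue lid, 60 mm across, 75 mm high, bystander. Origin: centre of the underside.
- parts_tray: Orange divided tray, 90 by 140 by 30 mm, bystander. Origin: centre of the underside.

How it is judged:
By the outcome, as a careful person would: the job done as asked, in the order asked, and still so for the second after the job is handed in, with the robot touching nothing.
It also fails if it takes over 69 s, if anything falls off the work surface, if the arm or the gripper's body presses on something with over 40 N, if the wrist force passes 120 N, or if a joint passes its speed limit or range.

### The arm

A 6-joint arm with a two-finger parallel gripper is mounted at the origin on the work surface. World frame = base frame: x ahead of the robot, y to its left, z up, the work surface at z = 0. Lengths are in mm, angles in degrees, forces in N, time in s.
With the tool pointing down it reaches from about 300 to 850 mm from the base axis. Payload 4.2 kg.
Tool frame: the origin (TCP) lies on the centre line of the jaws, within the pads' length; the fingertips stand env.nose_length ahead of it and the grasp point (between the pads) lies 2 mm behind it (env.nose_length is the distance from the TCP to the fingertips, in mm); z points along the fingers, y is the direction in which the jaws open and shut (so a half turn about z gives the same grasp; the last joint's range is limited). The gripper opens to 91 mm and grips with 3 to 60 N. Pads are 32 mm wide; open, the fingers measure 118 mm over their backs; the gripper's body (76 mm by 178 mm) begins 60 mm behind the grasp point.
Start: joints at [-67.036, 18.312, 89.639, -0, 72.044, -1.146], TCP at [234.887, -524.852, 230.976] pointing down, gripper open.
Joint ranges: [-177.97, 177.97], [-48.28, 115.42], [12.27, 149.76], [-77.06, 257.06], [2.81, 150.46], [-146.56, 146.56]. Speed limits (degrees/s): [147.25, 147.25, 180, 180, 180, 180].

### API

Orientations are given as [roll, pitch, yaw] about the fixed x, y, z axes, in that order (R = Rz(yaw) Ry(pitch) Rx(roll)).
In Python, from workcell import env gives the robot as it stands. The module is installed in compiled form; this text tells all that it offers.
- The arm moves only by the tool jog_arm, never from a script. Its argument "deltas" is a list that holds one entry, the list of rows, each a list of 5 numbers: the shift along the tool's x, y, z in m, then the turn about the tool's z in degrees, then the finger opening in m, from 0 to 0.0912. A call has 1 to 20 rows; each row is the pose to reach, as a shift and turn from the pose commanded when the call began, along the tool's axes at that moment; what a row does not reach only later rows make up. A row lasts 1/12 s, in which the tool goes at most 41.7 mm and 7.16 degrees, less where a joint would pass 70% of its speed; a pose out of reach is approached as far as the arm can. A call with a gripper value outside its range is refused whole. The fingers move at their own pace and stop on an object; "grip_force" is the grip in N (left out, the last holds). Time passes only in rows, so rows that repeat a pose let the fingers close. It gives the time, the measured TCP pose, the force and the opening at its end, in the units of the state.
- env.state(): the state, without advancing time (a new reading comes with each control period).
- env.grab_frame(name): name is "side" or "top"; returns the picture (420x560x3 uint8, red, green, blue); there is no depth.
- env.camera_params(name): a dict with "fx", "fy", "cx", "cy" (pixels), "k1" (the pictures are not rectified: a ray, as slopes to the right and down, at radius r is drawn at 1 + k1 r^2 times it, then the intrinsics apply), "xyz" and "orientation" of the camera in the world. Camera axes: x right, y down, z forward; pixel columns grow to the right and rows downward; lengths in mm; the calibration is good to about 2 mm. A picture is of the moment at which its call begins. camera_params takes no time and is no camera call.
- env.job_done(): hands the job in, once; it reports no verdict.
Trained networks look in the newest picture that a camera, given by its name, has taken for a name from the list of things; names that differ only in an ending like _2 or _b are one class to them, and where a whole thing is asked for, a point or a joint stands for the part that bears it (a point fixed in the world has none). Each returns a list of dicts, best first, with "conf" (0 to 1); they miss things now and then, are a little off and sometimes report something else, mostly with a low value. They report only what shows in the picture. A call takes as long as a camera call.
- env.look_for(camera, label): "xyz" ([x, y, z] in mm, in world coordinates, good to about 4 mm: the middle of the surface that is visible of it).
The state is a dict: "time_s": time; "qpos": joint angles; "qvel": joint speeds; "effort": joint torques, N m; "ee_pos": TCP position; "ee_rot": TCP orientation; "force": force on the tool from outside, world axes, zero at the start; "torque": the same for the moment, N m; "gripper_width": finger opening in mm.
Only numpy, scipy, OpenCV 4.12 (cv2) and the standard library are available. Lean on these libraries where they do the work, as an engineer would, in place of code of your own. Each camera call takes 0.05 s, during which the arm holds its last target.

## Working session

There is one attempt and no reset: what is moved stays moved. The work goes in short steps, Python scripts to look and compute and a tool call to move; the robot and the scene stay as the last step left them, time stands still between calls to the robot, and variables do not carry over. Pictures are saved under pics/ and viewed, and the job is handed in when it is done.

Besides the shell and the picture viewer there is one more tool, called after ">>>" as a command line: name --argument value ..., lists and objects as JSON in quotes. jog_arm: Moves the arm, as the interface text tells. Its arguments: {"type":"object","properties":{"deltas":{"type":"array"},"grip_force":{"type":"number"}},"required":["deltas"]}

```bash
mkdir -p pics; python3 - <<'E'
from workcell import env
import cv2
for n in("side","top"):
    cv2.imwrite(f"pics/{n}0.png",env.grab_frame(n)[:,:,::-1]); print(n,env.camera_params(n))
print(env.state(),env.nose_length)
for l in("pack","white_pack_a","rack","mat","dock","knob"):
    for c in("top","side"):
        print(l,c,[(d['conf'],[round(v) for v in d['xyz']]) for d in env.look_for(c,l)][:3])
E
```

```text
side {'fx': 445.67734385523624, 'fy': 445.67734385523624, 'cx': 278.62551422061296, 'cy': 201.45348630660285, 'k1': -0.06587072712474241, 'xyz': array([132.42593968, 553.88074294, 753.79136583]), 'orientation': array([-132.93069164,    0.72714482, -145.28799628])}
top {'fx': 511.3817234542241, 'fy': 511.3817234542241, 'cx': 270.59048063639415, 'cy': 209.6860523778237, 'k1': -0.06729410963697542, 'xyz': array([ 308.31075026,  -13.33711789, 1493.94589178]), 'orientation': array([-170.56083677,    0.53781297,  -90.24110462])}
{'time_s': 0.1, 'qpos': array([-6.70374816e+01,  1.83461669e+01,  8.96993190e+01, -1.46051619e-03,
        7.20418533e+01, -1.14615644e+00]), 'qvel': array([-0.01520799, -0.20701031, -0.17472984, -0.0279932 , -0.01091659,
        0.06948501]), 'effort': array([ 1.17575155e-04, -4.13331914e+01, -2.32509327e+01,  7.28658331e-02,
        4.21823259e-02, -4.88264209e-05]), 'ee_pos': array([ 234.69878365, -524.4652631 ,  230.22313261]), 'ee_rot': array([-1.79912650e+02, -3.58638148e-04,  2.41091259e+01]), 'force': array([ 0.03340513,  0.16558351, -0.62098608]), 'torque': array([-0.05659732, -0.00563054, -0.00251467]), 'gripper_width': 91.51821862316267} 17.0
pack top [(0.76, [554, 328, 77]), (0.71, [514, -193, 93])]
pack side [(0.7, [541, 331, 80])]
white_pack_a top [(0.81, [557, 279, 80]), (0.78, [548, 234, 80])]
white_pack_a side [(0.74, [532, 235, 75]), (0.71, [535, 282, 76])]
rack top [(0.68, [537, 266, 10])]
rack side [(0.8, [533, 305, 19]), (0.25, [529, 237, 81])]
mat top [(0.58, [478, 79, 9])]
mat side [(0.86, [474, 89, 1])]
dock top [(0.67, [514, -141, 7])]
dock side [(0.94, [510, -127, 42])]
knob top [(0.49, [513, -219, 146])]
knob side [(0.65, [511, -215, 130]), (0.29, [696, -260, 19])]
```

View pics/side0.png

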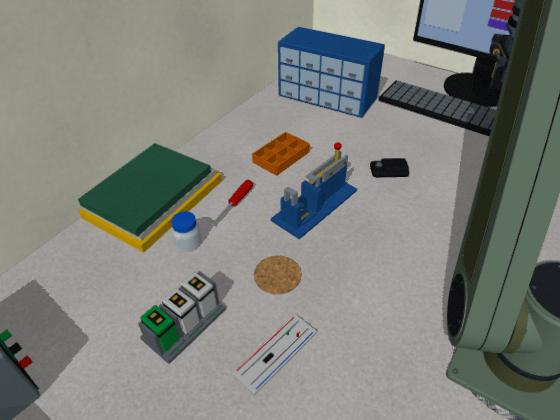

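View pics/top0.png

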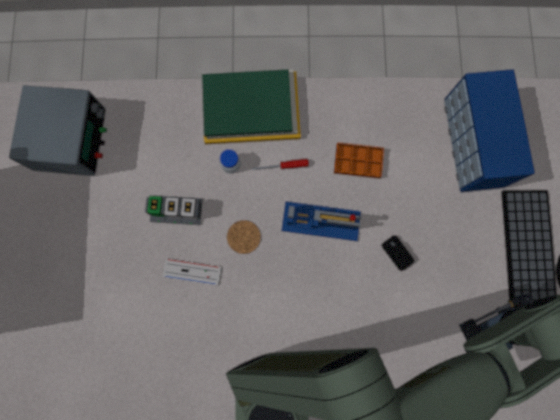

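The side view shows the green pack at about (160,328) in the rack's far-left slot, the mat at (278,274), and the dock at (315,205) with its knob at (338,146). In the top view the pack is at (155,205), the mat at (244,236), and the dock spans (283-360, 203-240). I'll zoom in to measure.

```bash
cat >h.py <<'E'
import numpy as np,cv2
from scipy.spatial.transform import Rotation as R
from workcell import env
def cam(n):
    p=env.camera_params(n); return p,R.from_euler('xyz',p['orientation'],degrees=True).as_matrix()
def proj(n,P):
    p,M=cam(n); q=(np.atleast_2d(P)-p['xyz'])@M; s=q[:,:2]/q[:,2:]; r2=(s**2).sum(1,keepdims=True)
    s=s*(1+p['k1']*r2); return s*[p['fx'],p['fy']]+[p['cx'],p['cy']]
def unproj(n,uv,z):
    p,M=cam(n); d=(np.atleast_2d(uv)-[p['cx'],p['cy']])/[p['fx'],p['fy']]; s=d.copy()
    for _ in range(20): s=d/(1+p['k1']*(s**2).sum(1,keepdims=True))
    w=np.c_[s,np.ones(len(s))]@M.T; t=(z-p['xyz'][2])/w[:,2]; return p['xyz']+w*t[:,None]
def pose(o,yaw,P):
    c,s=np.cos(np.radians(yaw)),np.sin(np.radians(yaw)); P=np.atleast_2d(np.array(P,float))
    return P@np.array([[c,-s,0],[s,c,0],[0,0,1]]).T+np.r_[o,0]
def box(x0,x1,y0,y1,z0,z1):
    c=[(x,y,z) for z in(z0,z1) for x,y in((x0,y0),(x1,y0),(x1,y1),(x0,y1))]
    e=[(i,(i+1)%4) for i in range(4)]+[(4+i,4+(i+1)%4) for i in range(4)]+[(i,i+4) for i in range(4)]
    return np.array(c,float),e
def crop(src,n,out,x0,y0,x1,y1,k,boxes=()):
    im=cv2.imread(src)[y0:y1,x0:x1]; im=cv2.resize(im,None,fx=k,fy=k,interpolation=cv2.INTER_CUBIC)
    for o,yaw,b,col in boxes:
        P,e=box(*b); uv=((proj(n,pose(o,yaw,P))-[x0,y0]+.5)*k)
        for i,j in e: cv2.line(im,tuple(map(int,uv[i]*16)),tuple(map(int,uv[j]*16)),col,1,cv2.LINE_AA,4)
    for t in range(x0-x0%10+10,x1,10): cv2.line(im,((t-x0)*k,0),((t-x0)*k,6 if t%50 else 14),(0,0,255),1)
    for t in range(y0-y0%10+10,y1,10): cv2.line(im,(0,(t-y0)*k),(6 if t%50 else 14,(t-y0)*k),(0,0,255),1)
    cv2.imwrite(out,im)
E
python3 - <<'E'
from h import *
# initial fits by colour: green pack tops, blue dock base
for n in("side","top"):
    im=cv2.imread(f"pics/{n}0.png"); hsv=cv2.cvtColor(im,cv2.COLOR_BGR2HSV)
    cork=cv2.inRange(hsv,(8,60,80),(22,255,255)); 
    nl,l,st,c=cv2.connectedComponentsWithStats(cork)
    u=proj(n,[[478,82,4]])[0]
    i=min([k for k in range(1,nl) if st[k,4]>200],key=lambda k:np.hypot(*(c[k]-u)))
    print(n,'mat',st[i],c[i],unproj(n,c[i],4))
crop("pics/side0.png","side","pics/sd.png",260,130,370,240,5)
crop("pics/top0.png","top","pics/td.png",270,190,390,250,6)
crop("pics/side0.png","side","pics/sr.png",130,260,240,370,5)
crop("pics/top0.png","top","pics/tr.png",135,180,215,240,8)
E
```

```text
side mat [ 254  255   47   40 1449] [277.02967564 274.44375431] [[473.67425432  83.883211     4.        ]]
top mat [227 220  34  34 889] [243.38020247 236.58492688] [[476.63126446  79.68866266   4.        ]]
```

View pics/sd.png

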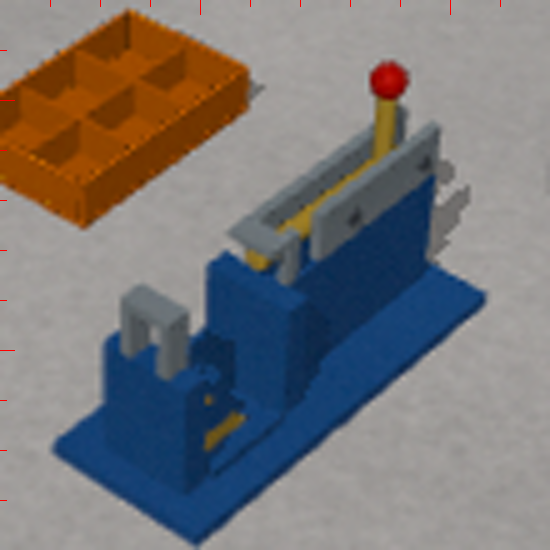

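View pics/td.png

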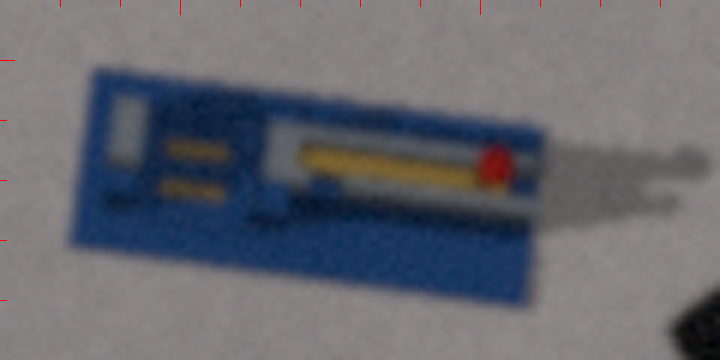

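View pics/sr.png

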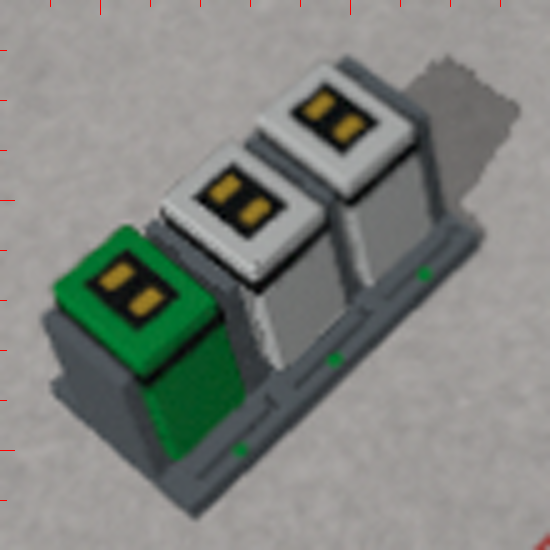

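View pics/tr.png

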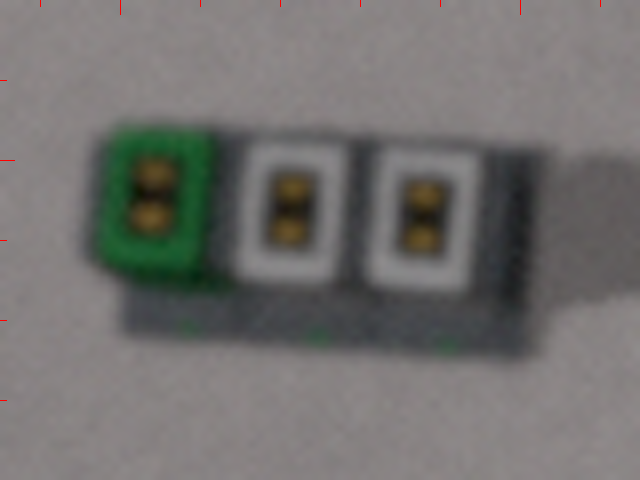

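```bash
cat >fit.py <<'E'
from h import *
from scipy.optimize import least_squares
S=lambda x,y,ox,oy,k:(x/k+ox-.5,y/k+oy-.5)
obs=[]
def a(n,obj,P,x,y,o,k): obs.append((n,obj,P,S(x,y,*o,k)))
sd=((260,130),5); td=((270,190),6); sr=((130,260),5); tr=((135,180),8)
for P,c in(((45,57,0),(55,450)),((-45,57,0),(195,545)),((-45,-168,0),(487,300))): a('side','d',P,*c,*sd)
for P,c in(((45,57,8),(97,70)),((45,-168,8),(543,130)),((-45,-168,0),(525,303)),((-45,57,0),(72,246))): a('top','d',P,*c,*td)
a('side','k',None,388,80,*sd); a('top','k',None,497,165,*td)
a('side','r',(-40,75,0),195,518,*sr); a('side','r',(-40,-75,0),482,242,*sr)
a('top','r',(-40,75,0),122,337,*tr); a('top','r',(-40,-75,0),530,357,*tr); a('top','r',(40,-75,10),540,150,*tr)
# pack tops (x_r 25, y_r 18)
pk={'g':48,'w1':0,'w2':-48}
for P,c in zip(((25,18),(-25,-18),(-25,18),(25,-18)),((55,288),(220,302),(147,373),(128,224))):
    pass
a('side','g',(25,18,80),55,290,*sr);a('side','g',(-25,18,80),148,375,*sr);a('side','g',(-25,-18,80),219,303,*sr);a('side','g',(25,-18,80),128,224,*sr)
a('top','g',(25,18,80),104,127,*tr);a('top','g',(25,-18,80),214,127,*tr);a('top','g',(-25,-18,80),203,272,*tr);a('top','g',(-25,18,80),98,266,*tr)
a('side','m',(0,0,4),(277.03-130+.5)*5,(274.44-260+.5)*5,*sr);a('top','m',(0,0,4),(243.4-135+.5)*8,(236.6-180+.5)*8,*tr)
def poses(v): return dict(d=(v[0:2],v[2]),r=(v[4:6],v[6]),g=(v[7:9],v[9]),m=(v[10:12],0)),v[3]
def f(v):
    D,t=poses(v); off=dict(side=v[12:14],top=v[14:16]); r=[]
    for n,o,P,uv in obs:
        if o=='k': o,P='d',(0,-138+t,139)
        r+=list(proj(n,pose(*D[o],P))[0]+off[n]-uv)
    gl=R.from_euler('z',-v[6],degrees=True).apply(np.r_[v[7:9]-v[4:6],0])
    return np.r_[r,v[12:14]/1.2,v[14:16]/.7,(gl[0])/3,(gl[1]-48)/1.5,(v[9]-v[6])/1.5]
v0=[510,-90,-7.7,6,540,275,-2.8,540,323,-2.8,475,82,0,0,0,0]
s=least_squares(f,v0,loss='soft_l1')
if __name__=='__main__':
    print(s.x.round(1)); r=f(s.x)
    for i,o in enumerate(obs): print(o[0],o[1],o[2],r[2*i:2*i+2].round(1))
    D,t=poses(s.x)
    W=(255,255,255);Y=(0,255,255)
    B=[(*D['d'],(-45,45,-168,57,0,8),W),(*D['d'],(-25,25,29,43,8,80),Y),(*D['d'],(-25,25,-43,-29,8,80),Y),(*D['d'],(-13,13,-158,-42,103,103),Y),(*D['r'],(-40,40,-75,75,0,10),W)]+[(*D['r'],(-22,22,y-3,y+3,10,74),Y) for y in(-72,-24,24,72)]+[(*D['g'],(-25,25,-18,18,10,80),W)]
    crop("pics/side0.png","side","pics/o1.png",130,130,370,370,3,[])
    import h
    of=dict(side=s.x[12:14],top=s.x[14:16]); op=h.proj
    h.proj=lambda n,P:op(n,P)+of[n]
    crop("pics/side0.png","side","pics/o1.png",130,130,370,370,2,B)
    crop("pics/side0.png","side","pics/o1d.png",260,130,370,240,5,B)
    crop("pics/top0.png","top","pics/o2.png",135,180,395,250,3,B)
    cv2.imwrite("pics/o.png",np.vstack([cv2.resize(cv2.imread("pics/o1d.png"),None,fx=.65,fy=.65)[:,:] if 0 else cv2.copyMakeBorder(cv2.imread("pics/o1d.png")[0:380],0,0,0,230,0),cv2.imread("pics/o2.png")]))
E
python3 fit.py
```

```text
Traceback (most recent call last):
  File "fit.py", line 28, in <module>
    s=least_squares(f,v0,loss='soft_l1')
  File "fit.py", line 24, in f
    r+=list(proj(n,pose(*D[o],P))[0]+off[n]-uv)
            ~~~~^^^^^^^^^^^^^^^^^
  File "h.py", line 7, in proj
    p,M=cam(n); q=(np.atleast_2d(P)-p['xyz'])@M; s=q[:,:2]/q[:,2:]; r2=(s**2).sum(1,keepdims=True)
        ~~~^^^
  File "h.py", line 5, in cam
    p=env.camera_params(n); return p,R.from_euler('xyz',p['orientation'],degrees=True).as_matrix()
ValueError: time passes only in moves, steps and waits
```

Too many camera_params calls, so I'll cache them.

```bash
python3 - <<'E'
t=open('h.py').read()
t=t.replace("def cam(n):","import functools\n@functools.cache\ndef cam(n):")
open('h.py','w').write(t)
E
python3 fit.py
```

```text
[ 5.300e+02 -9.370e+01 -8.100e+00  1.040e+01  5.572e+02  2.804e+02
 -3.600e+00  5.588e+02  3.293e+02 -3.500e+00  4.752e+02  8.210e+01
  2.000e-01  3.000e-01  2.000e-01 -3.000e-01]
side d (45, 57, 0) [-0.1  0.3]
side d (-45, 57, 0) [0.5 0.1]
side d (-45, -168, 0) [-0.2  0.6]
top d (45, 57, 8) [-0.3 -0.9]
top d (45, -168, 8) [ 1.1 -0.8]
top d (-45, -168, 0) [0.3 0.8]
top d (-45, 57, 0) [-0.2  0. ]
side k None [0.1 0.1]
top k None [ 0.  -0.1]
side r (-40, 75, 0) [0.3 0.6]
side r (-40, -75, 0) [-0.4  0.5]
top r (-40, 75, 0) [ 0.4 -0. ]
top r (-40, -75, 0) [-0.4  0.4]
top r (40, -75, 10) [ 0.  -0.9]
side g (25, 18, 80) [-0.8  0.1]
side g (-25, 18, 80) [-0.7 -1.2]
side g (-25, -18, 80) [ 0.7 -1.1]
side g (25, -18, 80) [ 0.2 -0.3]
top g (25, 18, 80) [0.8 0.3]
top g (25, -18, 80) [-0.4  1. ]
top g (-25, -18, 80) [-0.6  0.3]
top g (-25, 18, 80) [-0.1  0.3]
side m (0, 0, 4) [ 0.1 -0.6]
top m (0, 0, 4) [-0.7  0.2]
```

View pics/o.png

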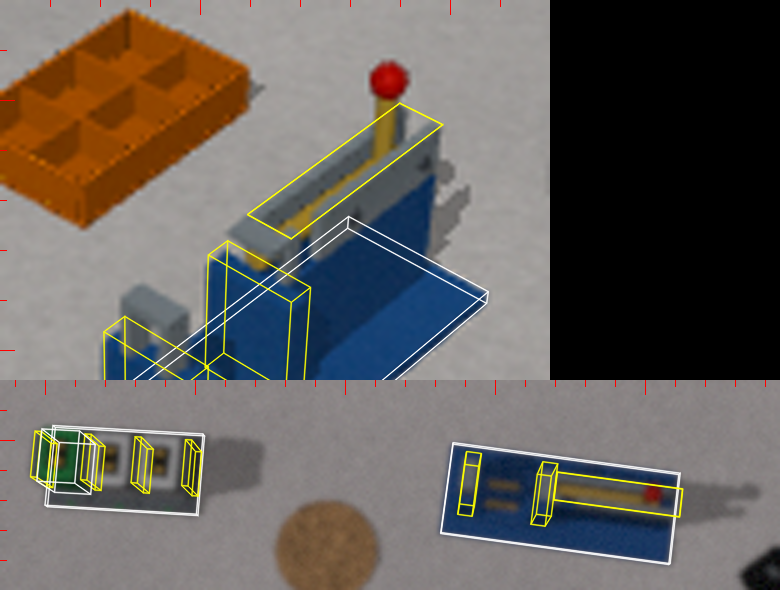

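View pics/o1.png

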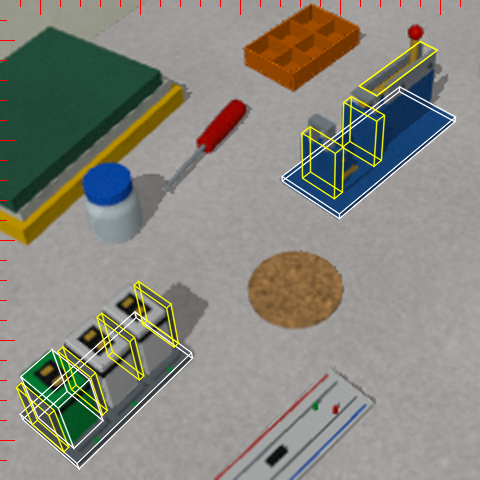

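```bash
cat >d.py <<'E'
# usage: d.py curcmd(x y z yaw) target(x y z yaw) -> shift along tool axes in m, turn deg (tool z is down: turn = -(dyaw))
import sys,numpy as np
from scipy.spatial.transform import Rotation as R
v=list(map(float,sys.argv[1:])); M=R.from_euler('xyz',[180,0,v[3]],degrees=True)
print((M.inv().apply(np.subtract(v[4:7],v[:3]))/1000).round(4),'turn',round(-(v[7]-v[3]),2))
E
python3 d.py 234.9 -524.9 231 24.11 559 329.3 200 86.5
```

```text
[ 0.6448 -0.6473  0.031 ] turn -62.39
```

>>> jog_arm --deltas '[[[0.322, -0.324, 0.0, -31, 0.09], [0.322, -0.324, 0.0, -31, 0.09], [0.322, -0.324, 0.0, -31, 0.09], [0.322, -0.324, 0.0, -31, 0.09], [0.322, -0.324, 0.0, -31, 0.09], [0.322, -0.324, 0.0, -31, 0.09], [0.322, -0.324, 0.0, -31, 0.09], [0.322, -0.324, 0.0, -31, 0.09], [0.322, -0.324, 0.0, -31, 0.09], [0.322, -0.324, 0.0, -31, 0.09], [0.322, -0.324, 0.0, -31, 0.09], [0.645, -0.647, 0.031, -62.4, 0.09], [0.645, -0.647, 0.031, -62.4, 0.09], [0.645, -0.647, 0.031, -62.4, 0.09], [0.645, -0.647, 0.031, -62.4, 0.09], [0.645, -0.647, 0.031, -62.4, 0.09], [0.645, -0.647, 0.031, -62.4, 0.09], [0.645, -0.647, 0.031, -62.4, 0.09], [0.645, -0.647, 0.031, -62.4, 0.09], [0.645, -0.647, 0.031, -62.4, 0.09]]]' --grip_force 20

```text
time_s: 2.37
ee_pos: [530.2, 254.2, 205.5]
ee_rot: [180.0, 0.0, 86.5]
force: [0.3, 0.1, -0.7]
gripper_width: 89.7
```

```bash
python3 d.py 530.2 254.2 206 86.5  559 329.3 150 86.5
```

```text
[0.0767 0.0242 0.056 ] turn -0.0
```

>>> jog_arm --deltas '[[[0.0385, 0.012, 0.02, 0, 0.09], [0.0767, 0.0242, 0.04, 0, 0.09], [0.0767, 0.0242, 0.056, 0, 0.09], [0.0767, 0.0242, 0.056, 0, 0.09], [0.0767, 0.0242, 0.056, 0, 0.09], [0.0767, 0.0242, 0.056, 0, 0.09]]]'

```text
time_s: 2.87
ee_pos: [558.8, 326.3, 150.6]
ee_rot: [180.0, -0.0, 86.5]
force: [0.8, 0.3, 0.4]
gripper_width: 90.2
```

```bash
python3 - <<'E'
from h import *
for n in("side","top"):
    cv2.imwrite(f"pics/{n}1.png",env.grab_frame(n)[:,:,::-1])
s=env.state();print(s['ee_pos'],s['ee_rot'],s['qpos'])
crop("pics/side1.png","side","pics/sr1.png",90,230,250,370,5)
E
```

```text
[559.19382591 326.18376216 151.47387736] [ 1.79868666e+02 -6.71831348e-02  8.64363398e+01] [ 2.92448462e+01  2.78246965e+01  8.63161461e+01 -1.61217952e-02
  6.57123715e+01  3.28151957e+01]
```

View pics/sr1.png

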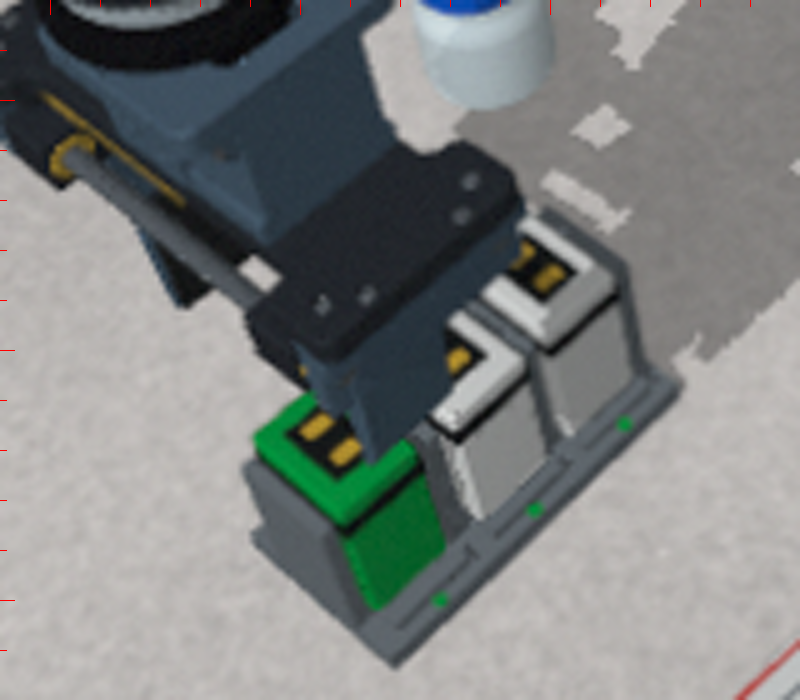

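The near finger (tip at crop (375,460)) lines up with the green pack's -x side. I'll correct 3 mm in y, then go down and grip.

>>> jog_arm --deltas '[[[0.003, 0, 0.015, 0, 0.09], [0.003, 0, 0.04, 0, 0.09], [0.003, 0, 0.06, 0, 0.09], [0.003, 0, 0.075, 0, 0.09], [0.003, 0, 0.085, 0, 0.09], [0.003, 0, 0.091, 0, 0.09], [0.003, 0, 0.091, 0, 0.09], [0.003, 0, 0.091, 0, 0.09], [0.003, 0, 0.091, 0, 0.06], [0.003, 0, 0.091, 0, 0.055], [0.003, 0, 0.091, 0, 0.05], [0.003, 0, 0.091, 0, 0.045], [0.003, 0, 0.091, 0, 0.04], [0.003, 0, 0.091, 0, 0.04], [0.003, 0, 0.091, 0, 0.04], [0.003, 0, 0.091, 0, 0.04], [0.003, 0, 0.091, 0, 0.04], [0.003, 0, 0.091, 0, 0.04]]]' --grip_force 25

```text
time_s: 4.47
ee_pos: [559.3, 330.3, 58.7]
ee_rot: [179.9, -0.0, 86.5]
force: [1.4, 0.7, -0.0]
gripper_width: 49.9
```

```bash
python3 - <<'E'
from h import *
cv2.imwrite(f"pics/side2.png",env.grab_frame("side")[:,:,::-1])
s=env.state();print(s['ee_pos'],s['ee_rot'],s['force'],s['torque'])
crop("pics/side2.png","side","pics/sr2.png",90,230,250,370,5)
E
```

```text
[559.32238909 330.2749233   58.71792494] [ 1.79941079e+02 -3.35397263e-02  8.65084365e+01] [ 1.68083939 -0.09466387  0.19968936] [ 0.16699549 -0.36597836 -0.06306293]
```

View pics/sr2.png

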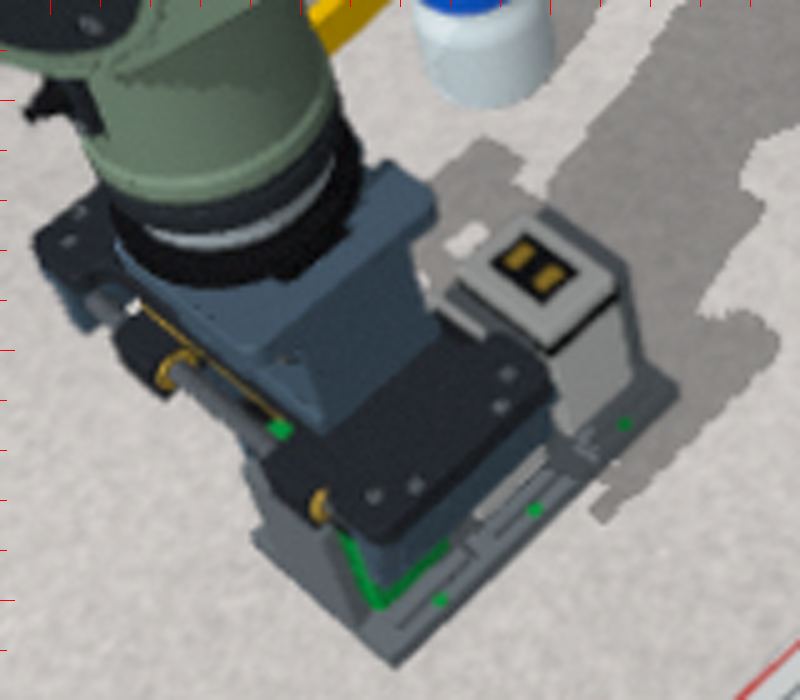

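The grip reads 49.9 mm and the finger covers the green pack's face, so it's held. Now I'll lift it.

>>> jog_arm --deltas '[[[0, 0, -0.004, 0, 0.04], [0, 0, -0.012, 0, 0.04], [0, 0, -0.025, 0, 0.04], [0, 0, -0.04, 0, 0.04], [0, 0, -0.055, 0, 0.04], [0, 0, -0.07, 0, 0.04], [0, 0, -0.085, 0, 0.04], [0, 0, -0.1, 0, 0.04], [0, 0, -0.11, 0, 0.04], [0, 0, -0.115, 0, 0.04], [0, 0, -0.115, 0, 0.04], [0, 0, -0.115, 0, 0.04]]]'

```text
time_s: 5.52
ee_pos: [558.4, 329.8, 173.0]
ee_rot: [-179.9, 0.0, 86.5]
force: [0.5, 0.2, -4.1]
gripper_width: 49.9
```

```bash
python3 - <<'E'
from h import *
cv2.imwrite(f"pics/side3.png",env.grab_frame("side")[:,:,::-1])
s=env.state();print(s['ee_pos'],s['ee_rot'],s['force'])
crop("pics/side3.png","side","pics/sr3.png",90,200,250,370,4)
E
python3 d.py 559.3 330.3 173.7 86.5 475.2 82.1 120 171.9
```

```text
[558.22890534 329.66924872 172.47956227] [-1.79896066e+02  7.59151447e-02  8.65096713e+01] [-0.07920057 -0.59361358 -4.18380343]
[-0.2529 -0.0688  0.0537] turn -85.4
```

View pics/sr3.png

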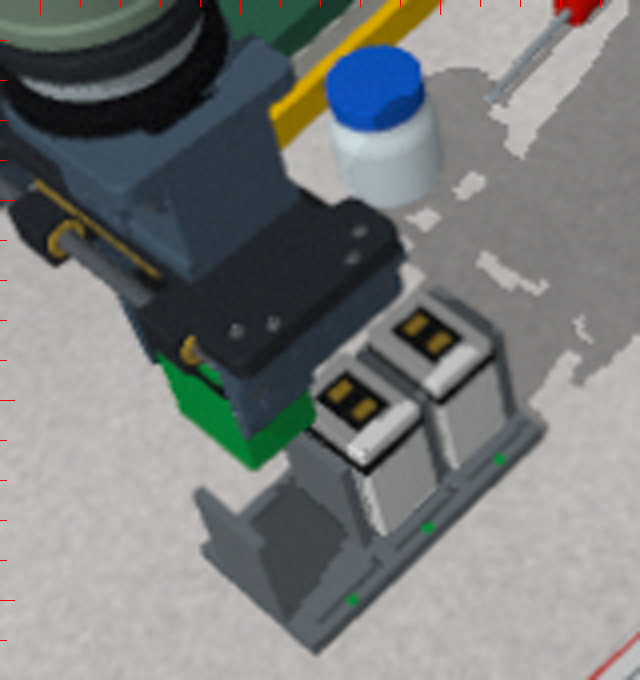

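The pack is up with its lowest corner at crop (255,468), the slot is empty, and the white packs haven't moved. I'll carry it level to the mat, turning on the way.

>>> jog_arm --deltas '[[[-0.008, -0.002, 0, -2, 0.04], [-0.024, -0.006, 0, -7, 0.04], [-0.042, -0.011, 0, -13, 0.04], [-0.06, -0.016, 0, -19, 0.04], [-0.078, -0.021, 0, -25, 0.04], [-0.096, -0.026, 0, -31, 0.04], [-0.114, -0.031, 0, -37, 0.04], [-0.132, -0.036, 0, -43, 0.04], [-0.15, -0.041, 0, -49, 0.04], [-0.168, -0.046, 0, -55, 0.04], [-0.186, -0.05, 0, -61, 0.04], [-0.204, -0.055, 0.008, -67, 0.04], [-0.222, -0.06, 0.02, -73, 0.04], [-0.238, -0.064, 0.034, -79, 0.04], [-0.248, -0.068, 0.044, -83, 0.04], [-0.253, -0.069, 0.052, -85.4, 0.04], [-0.253, -0.069, 0.053, -85.4, 0.04], [-0.253, -0.069, 0.053, -85.4, 0.04], [-0.253, -0.069, 0.053, -85.4, 0.04]]]'

```text
time_s: 7.15
ee_pos: [475.0, 82.0, 120.6]
ee_rot: [180.0, 0.0, 171.9]
force: [0.1, 0.1, -3.0]
gripper_width: 50.3
```

```bash
python3 - <<'E'
from h import *
s=env.state();print(s['ee_pos'],s['ee_rot'],s['force'],s['gripper_width'])
E
```

```text
[474.99367761  82.0475698  120.6461787 ] [1.79986723e+02 1.96050733e-02 1.71858708e+02] [ 0.1478951   0.12209337 -2.95034635] 50.25265791302539
```

>>> jog_arm --deltas '[[[0, 0, 0.006, 0, 0.04], [0, 0, 0.018, 0, 0.04], [0, 0, 0.032, 0, 0.04], [0, 0, 0.044, 0, 0.04], [0, 0, 0.053, 0, 0.04], [0, 0, 0.059, 0, 0.04], [0, 0, 0.062, 0, 0.04], [0, 0, 0.064, 0, 0.04], [0, 0, 0.0655, 0, 0.04], [0, 0, 0.0665, 0, 0.04], [0, 0, 0.0665, 0, 0.04], [0, 0, 0.0665, 0, 0.04]]]'

```text
time_s: 8.15
ee_pos: [474.8, 81.7, 54.3]
ee_rot: [180.0, 0.0, 171.9]
force: [0.9, 1.1, -3.5]
gripper_width: 49.9
```

>>> jog_arm --deltas '[[[0, 0, 0.0005, 0, 0.04], [0, 0, 0.001, 0, 0.04], [0, 0, 0.0015, 0, 0.04], [0, 0, 0.0015, 0, 0.04]]]'

```text
time_s: 8.48
ee_pos: [474.7, 81.7, 52.7]
ee_rot: [-180.0, 0.0, 171.9]
force: [-1.0, 0.6, -1.4]
gripper_width: 49.9
```

>>> jog_arm --deltas '[[[0, 0, 0.0004, 0, 0.04], [0, 0, 0.0008, 0, 0.04], [0, 0, 0.0008, 0, 0.04]]]'

```text
time_s: 8.73
ee_pos: [474.8, 81.7, 52.7]
ee_rot: [180.0, 0.0, 171.9]
force: [-2.6, -1.0, 5.5]
gripper_width: 49.7
```

```bash
python3 - <<'E'
from h import *
cv2.imwrite(f"pics/side4.png",env.grab_frame("side")[:,:,::-1])
s=env.state();print(s['ee_pos'],s['ee_rot'],s['force'],s['gripper_width'])
crop("pics/side4.png","side","pics/sr4.png",200,170,350,320,4)
E
```

```text
[474.74791965  81.71920597  52.63161354] [1.79997153e+02 3.56819320e-02 1.71911089e+02] [-2.25105691  0.20098391  5.0033856 ] 49.85030273722127
```

View pics/sr4.png

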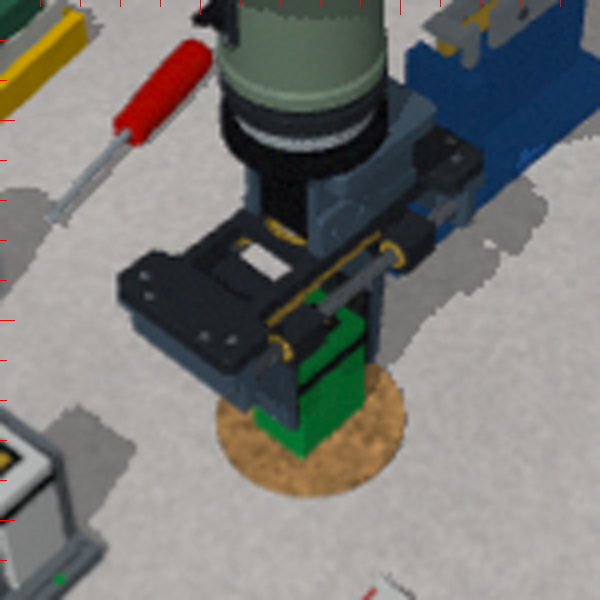

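The pack stands on the mat, bottom corner at crop (302,458), and 5 N of contact confirms it. I'll release and lift off.

>>> jog_arm --deltas '[[[0, 0, 0, 0, 0.055], [0, 0, 0, 0, 0.06], [0, 0, 0, 0, 0.07], [0, 0, 0, 0, 0.09], [0, 0, 0, 0, 0.09], [0, 0, 0, 0, 0.09], [0, 0, 0, 0, 0.09], [0, 0, -0.008, 0, 0.09], [0, 0, -0.025, 0, 0.09], [0, 0, -0.05, 0, 0.09], [0, 0, -0.075, 0, 0.09], [0, 0, -0.09, 0, 0.09], [0, 0, -0.09, 7, 0.09], [0, 0, -0.09, 14, 0.09], [0, 0, -0.09, 21, 0.09], [0, 0, -0.09, 28, 0.09], [0, 0, -0.09, 35, 0.09], [0, 0, -0.09, 42, 0.09], [0, 0, -0.09, 49, 0.09], [0, 0, -0.09, 56, 0.09]]]'

```text
time_s: 10.45
ee_pos: [474.6, 81.7, 142.3]
ee_rot: [180.0, 0.0, 115.6]
force: [-0.4, -0.6, 0.1]
gripper_width: 90.0
```

>>> jog_arm --deltas '[[[0, 0, 0, 7, 0.09], [0, 0, 0, 14, 0.09], [0, 0, 0, 21, 0.09], [0, 0, 0, 28, 0.09], [0, 0, 0, 34, 0.09], [0, 0, 0, 34, 0.09], [0, 0, 0, 34, 0.09]]]'

```text
time_s: 11.03
ee_pos: [474.6, 81.7, 142.2]
ee_rot: [180.0, -0.0, 82.1]
force: [0.7, 0.2, 0.3]
gripper_width: 89.9
```

```bash
python3 - <<'E'
from h import *
cv2.imwrite(f"pics/side5.png",env.grab_frame("side")[:,:,::-1])
cv2.imwrite(f"pics/top5.png",env.grab_frame("top")[:,:,::-1])
s=env.state();print(s['ee_pos'],s['ee_rot'],s['force'],s['gripper_width'])
D=(0,255,255)
import h
op=h.proj;of=dict(side=[.2,.3],top=[.2,-.3]);h.proj=lambda n,P:op(n,P)+of[n]
crop("pics/side5.png","side","pics/sr5.png",200,170,350,320,4,[((474.8,81.7),-8.1,(-18,18,-25,25,4,74),D)])
E
```

```text
[474.58698999  81.68258599 141.99601367] [1.79983747e+02 1.79786056e-03 8.20269805e+01] [ 0.1034092  -0.26813213 -0.36477039] 90.11644658197461
```

View pics/sr5.png

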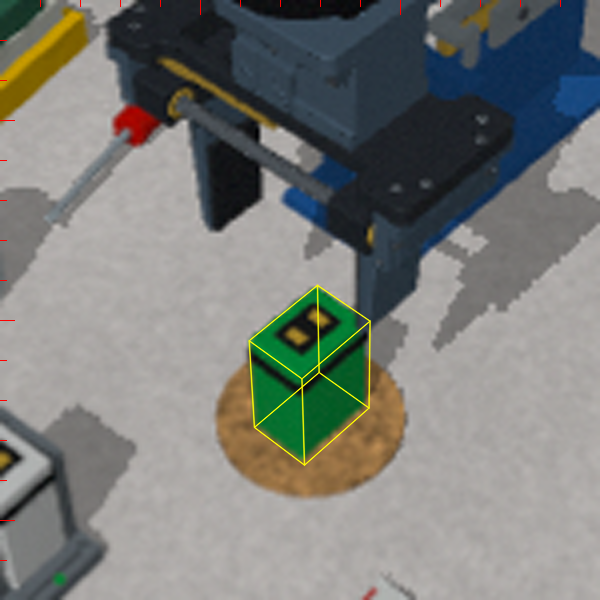

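The pack is free and upright, matching the predicted wireframe within about 1 px (top corners (250,340) to (370,322) in the crop). I'll regrip across the broad sides.

>>> jog_arm --deltas '[[[0, 0, 0.01, 0, 0.09], [0, 0, 0.03, 0, 0.09], [0, 0, 0.05, 0, 0.09], [0, 0, 0.068, 0, 0.09], [0, 0, 0.08, 0, 0.09], [0, 0, 0.087, 0, 0.09], [0, 0, 0.087, 0, 0.09], [0, 0, 0.087, 0, 0.06], [0, 0, 0.087, 0, 0.05], [0, 0, 0.087, 0, 0.044], [0, 0, 0.087, 0, 0.04], [0, 0, 0.087, 0, 0.036], [0, 0, 0.087, 0, 0.032], [0, 0, 0.087, 0, 0.028], [0, 0, 0.087, 0, 0.028], [0, 0, 0.087, 0, 0.028], [0, 0, 0.087, 0, 0.028], [0, 0, 0.087, 0, 0.028]]]' --grip_force 25

```text
time_s: 12.63
ee_pos: [475.0, 81.8, 54.9]
ee_rot: [180.0, -0.0, 81.9]
force: [0.6, -0.6, 0.7]
gripper_width: 36.1
```

>>> jog_arm --deltas '[[[0, 0, -0.004, 0, 0.028], [0, 0, -0.012, 0, 0.028], [0, 0, -0.025, 0, 0.028], [0, 0, -0.042, 0, 0.028], [0, 0, -0.06, 0, 0.028], [0, 0, -0.08, 0, 0.028], [0, 0, -0.1, 0, 0.028], [0, 0, -0.118, 0, 0.028], [0, 0, -0.13, 0, 0.028], [0, 0, -0.135, 0, 0.028], [0, 0, -0.135, 0, 0.028], [0, 0, -0.135, 0, 0.028]]]'

```text
time_s: 13.63
ee_pos: [473.9, 81.6, 189.3]
ee_rot: [-179.9, 0.0, 81.9]
force: [-0.3, 0.5, -3.8]
gripper_width: 35.4
```

```bash
python3 - <<'E'
from h import *
s=env.state();print(s['ee_pos'],s['ee_rot'],s['force'],s['gripper_width'])
import subprocess,sys
p=s['ee_pos']
print(subprocess.check_output(['python3','d.py']+[str(x) for x in (*p,81.9,530,-93.7,p[2],81.9)],text=True))
E
```

```text
[473.89444065  81.61732063 189.29219977] [-1.79933222e+02  2.46033803e-02  8.19106467e+01] [-0.34304445  0.54083763 -3.7632706 ] 35.403446687395586
[-0.1657  0.0802  0.    ] turn -0.0
```

>>> jog_arm --deltas '[[[-0.008, 0.004, 0, 0, 0.028], [-0.022, 0.011, 0, 0, 0.028], [-0.04, 0.02, 0, 0, 0.028], [-0.058, 0.028, 0, 0, 0.028], [-0.076, 0.037, 0, 0, 0.028], [-0.094, 0.046, 0, 0, 0.028], [-0.112, 0.054, 0, 0, 0.028], [-0.13, 0.063, 0, 0, 0.028], [-0.146, 0.071, 0, 0, 0.028], [-0.158, 0.077, 0, 0, 0.028], [-0.1657, 0.0802, 0, 0, 0.028], [-0.1657, 0.0802, 0, 0, 0.028], [-0.1657, 0.0802, 0, 0, 0.028], [-0.1657, 0.0802, 0, 0, 0.028]]]'

```text
time_s: 14.8
ee_pos: [530.2, -93.0, 189.5]
ee_rot: [-179.9, -0.0, 81.9]
force: [-0.6, -0.6, -3.0]
gripper_width: 36.0
```

```bash
python3 - <<'E'
from h import *
cv2.imwrite(f"pics/side6.png",env.grab_frame("side")[:,:,::-1])
cv2.imwrite(f"pics/top6.png",env.grab_frame("top")[:,:,::-1])
s=env.state();print(s['ee_pos'],s['ee_rot'],s['force'],s['gripper_width'])
p=s['ee_pos']
import h
op=h.proj;of=dict(side=[.2,.3],top=[.2,-.3]);h.proj=lambda n,P:op(n,P)+of[n]
D=((530,-93.7),-8.1); Y=(0,255,255); W=(255,255,255)
b=p[2]-50.9
B=[(p[:2],-8.1,(-18,18,-25,25,b,b+70),Y),(*D,(-45,45,-168,57,0,8),W),(*D,(-25,25,29,43,8,80),W),(*D,(-25,25,-43,-29,8,80),W)]
crop("pics/side6.png","side","pics/sr6.png",250,100,370,240,5,B)
crop("pics/top6.png","top","pics/tr6.png",260,180,380,260,6,B)
E
```

```text
[530.33907659 -92.77785633 189.74540502] [-1.79977866e+02 -1.50201297e-02  8.19663524e+01] [-0.94249603  0.20825339 -3.91963824] 36.11865221091841
```

View pics/sr6.png

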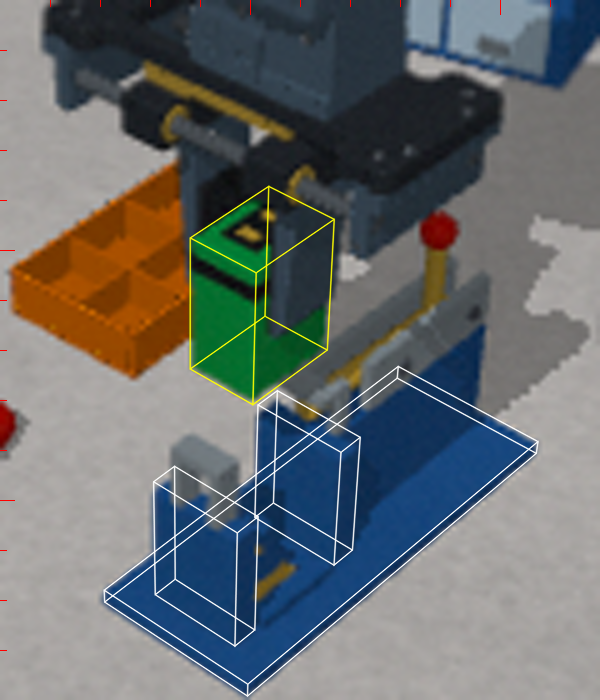

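View pics/tr6.png

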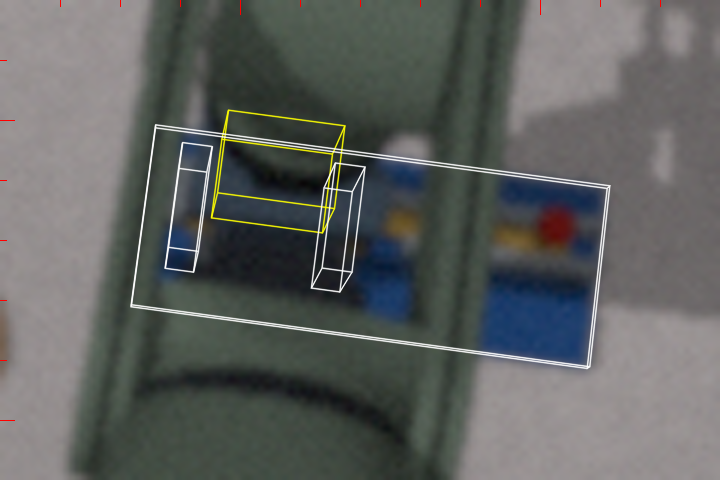

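The side-view wireframe of the held pack matches (corner (255,403)), and it's centred over the bay between the cheeks. I'll lower it in stages.

>>> jog_arm --deltas '[[[-0.0007, 0, 0.006, 0, 0.028], [-0.0007, 0, 0.016, 0, 0.028], [-0.0007, 0, 0.026, 0, 0.028], [-0.0007, 0, 0.034, 0, 0.028], [-0.0007, 0, 0.042, 0, 0.028], [-0.0007, 0, 0.05, 0, 0.028], [-0.0007, 0, 0.058, 0, 0.028], [-0.0007, 0, 0.066, 0, 0.028], [-0.0007, 0, 0.074, 0, 0.028], [-0.0007, 0, 0.082, 0, 0.028], [-0.0007, 0, 0.09, 0, 0.028], [-0.0007, 0, 0.098, 0, 0.028], [-0.0007, 0, 0.105, 0, 0.028], [-0.0007, 0, 0.11, 0, 0.028], [-0.0007, 0, 0.114, 0, 0.028], [-0.0007, 0, 0.117, 0, 0.028], [-0.0007, 0, 0.117, 0, 0.028], [-0.0007, 0, 0.117, 0, 0.028]]]'

```text
time_s: 16.4
ee_pos: [530.7, -94.4, 72.8]
ee_rot: [180.0, 0.0, 81.9]
force: [0.1, -0.5, -3.0]
gripper_width: 36.0
```

```bash
python3 - <<'E'
from h import *
cv2.imwrite(f"pics/side7.png",env.grab_frame("side")[:,:,::-1])
s=env.state();print(s['ee_pos'],s['ee_rot'],s['force'],s['torque'],s['gripper_width'])
crop("pics/side7.png","side","pics/sr7.png",260,120,370,240,5)
E
```

```text
[530.85161476 -94.36896008  73.04106563] [1.79957540e+02 5.33381961e-03 8.19104722e+01] [-0.60621529 -0.66667521 -2.84110027] [ 0.01298969 -0.10038323  0.00334082] 35.995527375829816
```

View pics/sr7.png

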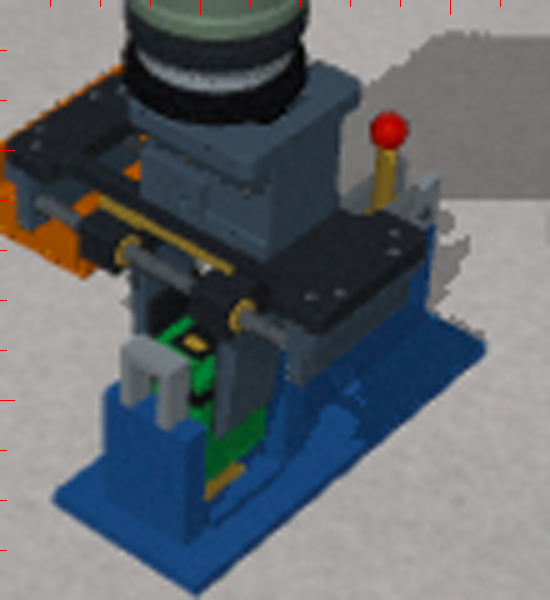

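The pack is between the cheeks (lower edge near crop (220,480)) with no contact force yet. I'll continue.

>>> jog_arm --deltas '[[[0.0005, 0.0005, 0.002, 0, 0.028], [0.0005, 0.0005, 0.005, 0, 0.028], [0.0005, 0.0005, 0.008, 0, 0.028], [0.0005, 0.0005, 0.0105, 0, 0.028], [0.0005, 0.0005, 0.012, 0, 0.028], [0.0005, 0.0005, 0.0127, 0, 0.028], [0.0005, 0.0005, 0.0127, 0, 0.028]]]'

```text
time_s: 17.03
ee_pos: [531.0, -93.9, 59.8]
ee_rot: [-180.0, 0.0, 81.9]
force: [-0.8, -0.0, -4.2]
gripper_width: 35.8
```

>>> jog_arm --deltas '[[[0, 0, 0.0004, 0, 0.028], [0, 0, 0.0008, 0, 0.028], [0, 0, 0.0008, 0, 0.028]]]'

```text
time_s: 17.28
ee_pos: [531.2, -93.9, 59.3]
ee_rot: [180.0, 0.0, 81.9]
force: [-0.5, -0.4, -3.9]
gripper_width: 36.1
```

>>> jog_arm --deltas '[[[0, 0, 0.0003, 0, 0.028], [0, 0, 0.0006, 0, 0.028], [0, 0, 0.0008, 0, 0.028], [0, 0, 0.0008, 0, 0.028]]]'

```text
time_s: 17.62
ee_pos: [531.2, -93.9, 58.9]
ee_rot: [180.0, 0.0, 81.9]
force: [-0.4, -0.5, 0.6]
gripper_width: 35.7
```

>>> jog_arm --deltas '[[[0, 0, 0.0003, 0, 0.028], [0, 0, 0.0005, 0, 0.028], [0, 0, 0.0005, 0, 0.028]]]'

```text
time_s: 17.87
ee_pos: [531.2, -93.9, 58.9]
ee_rot: [180.0, 0.0, 81.9]
force: [-1.8, 1.3, 6.1]
gripper_width: 35.7
```

That's seated: contact at exactly the predicted height (58.9). I'll release and rise.

>>> jog_arm --deltas '[[[0, 0, 0, 0, 0.04], [0, 0, 0, 0, 0.045], [0, 0, 0, 0, 0.055], [0, 0, 0, 0, 0.065], [0, 0, 0, 0, 0.07], [0, 0, 0, 0, 0.07], [0, 0, 0, 0, 0.07], [0, 0, -0.008, 0, 0.07], [0, 0, -0.025, 0, 0.07], [0, 0, -0.05, 0, 0.07], [0, 0, -0.08, 0, 0.07], [0, 0, -0.115, 0, 0.07], [0, 0, -0.15, 0, 0.07], [0, 0, -0.16, 0, 0.07], [0, 0, -0.16, 0, 0.07]]]'

```text
time_s: 19.12
ee_pos: [533.0, -94.3, 222.0]
ee_rot: [179.5, 0.0, 81.9]
force: [-0.7, 0.3, -0.6]
gripper_width: 69.8
```

```bash
python3 - <<'E'
from h import *
cv2.imwrite(f"pics/side8.png",env.grab_frame("side")[:,:,::-1])
s=env.state();print(s['ee_pos'],s['ee_rot'],s['force'],s['gripper_width'],s['qpos'])
import h
op=h.proj;of=dict(side=[.2,.3],top=[.2,-.3]);h.proj=lambda n,P:op(n,P)+of[n]
crop("pics/side8.png","side","pics/sr8.png",260,120,370,240,5,[((531,-93.9),-8.1,(-18,18,-25,25,8,78),(0,255,255))])
for t in (8,10,12):
    print(t,pose((530,-93.7),-8.1,(0,-138+t,139)),h.proj('side',pose((530,-93.7),-8.1,(0,-138+t,139))))
print(env.look_for('side','knob'))
E
```

```text
[531.58737299 -93.98284703 219.34810289] [1.79814935e+02 1.50677374e-02 8.19108722e+01] [-0.06228403 -0.37405045  0.291508  ] 70.12445767761591 [-1.12438863e+01  1.55064870e+01  9.54309252e+01 -5.21022815e-03
  6.88769743e+01 -3.15291311e+00]
8 [[ 511.68283985 -222.4030755   139.        ]] [[337.70422755 145.11119398]]
10 [[ 511.96464231 -220.42302819  139.        ]] [[337.18620451 145.48340518]]
12 [[ 512.24644478 -218.44298087  139.        ]] [[336.667072   145.85641754]]
[{'xyz': [510.9, -216.6, 128.4], 'conf': 0.64}]
```

View pics/sr8.png

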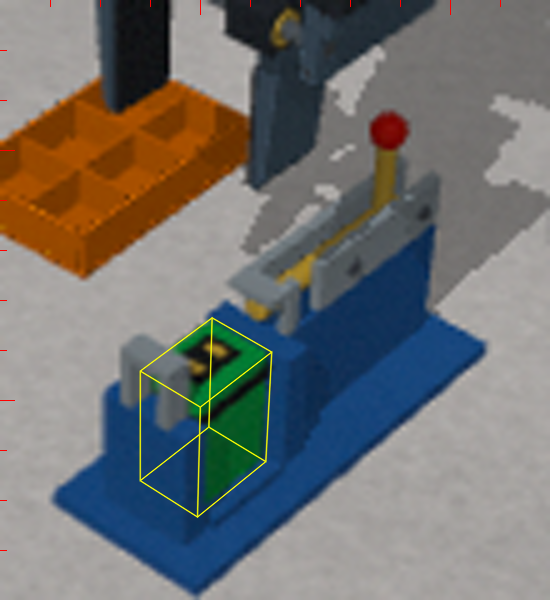

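The pack is seated and upright in the bay, matching the wireframe; the knob is at crop (388,130). Next I'll turn 90° and go above the knob.

```bash
python3 d.py 531.5 -94 219.3 81.9 512 -220.2 195 -8.1
```

```text
[-0.1277 -0.0015  0.0243] turn 90.0
```

>>> jog_arm --deltas '[[[-0.008, 0, 0, 7, 0.06], [-0.018, 0, 0, 14, 0.06], [-0.028, 0, 0, 21, 0.06], [-0.038, 0, 0, 28, 0.06], [-0.048, 0, 0, 35, 0.06], [-0.058, 0, 0, 42, 0.06], [-0.068, -0.001, 0, 49, 0.06], [-0.078, -0.001, 0, 56, 0.06], [-0.088, -0.001, 0, 63, 0.06], [-0.098, -0.001, 0, 70, 0.06], [-0.108, -0.001, 0.005, 77, 0.06], [-0.118, -0.0015, 0.01, 84, 0.06], [-0.1277, -0.0015, 0.018, 90, 0.06], [-0.1277, -0.0015, 0.0243, 90, 0.06], [-0.1277, -0.0015, 0.0243, 90, 0.06], [-0.1277, -0.0015, 0.0243, 90, 0.06]]]' --grip_force 12

```text
time_s: 20.55
ee_pos: [510.9, -219.4, 192.1]
ee_rot: [-179.9, 0.2, -8.0]
force: [-0.2, 0.9, -0.2]
gripper_width: 60.0
```

```bash
python3 - <<'E'
from h import *
cv2.imwrite(f"pics/side9.png",env.grab_frame("side")[:,:,::-1])
s=env.state();print(s['ee_pos'],s['ee_rot'],s['force'],s['gripper_width'],s['qpos'])
crop("pics/side9.png","side","pics/sr9.png",260,90,370,230,4)
E
```

```text
[ 511.39781482 -219.42003517  192.82773145] [-1.79956428e+02  1.00500682e-01 -7.96832860e+00] [ 0.37439978 -0.22159079  0.95559864] 59.803942294513455 [-2.44139765e+01  1.82512517e+01  9.54721537e+01  1.45563300e-02
  6.63853199e+01  7.35485467e+01]
```

View pics/sr9.png

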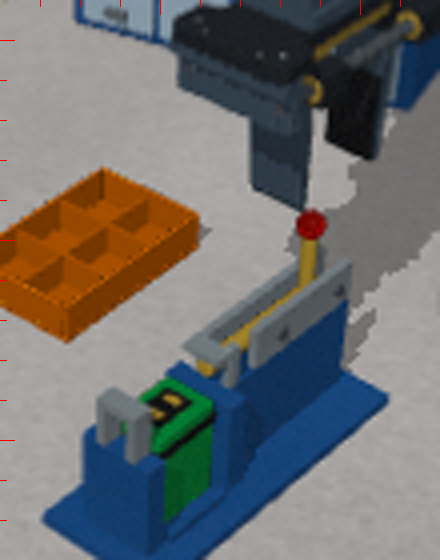

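The fingers straddle the knob (310,225 in the crop). I'll go down and close lightly.

>>> jog_arm --deltas '[[[0.0005, 0, 0.01, 0, 0.06], [0.0005, 0, 0.025, 0, 0.06], [0.0005, 0, 0.04, 0, 0.06], [0.0005, 0, 0.048, 0, 0.06], [0.0005, 0, 0.05, 0, 0.06], [0.0005, 0, 0.05, 0, 0.06], [0.0005, 0, 0.05, 0, 0.04], [0.0005, 0, 0.05, 0, 0.03], [0.0005, 0, 0.05, 0, 0.022], [0.0005, 0, 0.05, 0, 0.018], [0.0005, 0, 0.05, 0, 0.014], [0.0005, 0, 0.05, 0, 0.01], [0.0005, 0, 0.05, 0, 0.01], [0.0005, 0, 0.05, 0, 0.01], [0.0005, 0, 0.05, 0, 0.01]]]'

```text
time_s: 21.85
ee_pos: [512.3, -220.1, 143.8]
ee_rot: [-180.0, -0.0, -8.1]
force: [-0.1, 0.1, 0.6]
gripper_width: 16.6
```

```bash
python3 - <<'E'
from h import *
cv2.imwrite(f"pics/side10.png",env.grab_frame("side")[:,:,::-1])
s=env.state();print(s['ee_pos'],s['ee_rot'],s['force'],s['gripper_width'])
crop("pics/side10.png","side","pics/sr10.png",260,90,370,230,4)
E
```

```text
[ 512.23917003 -220.10066835  143.7892938 ] [-1.79996456e+02 -9.82532598e-03 -8.08744571e+00] [-0.46352404  0.51604043  1.26560621] 16.757553275664915
```

View pics/sr10.png

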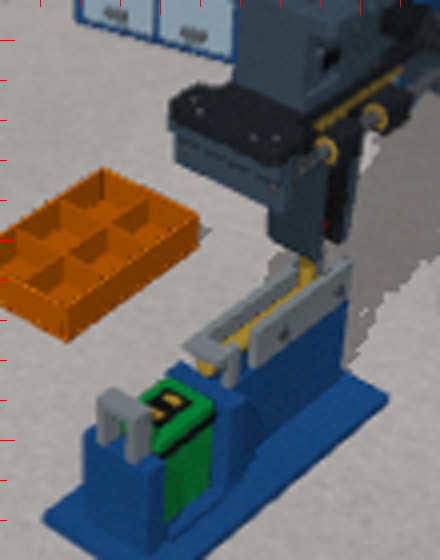

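The ball is held (16.7 mm). Sliding the bolt about 70 mm along dock +y, which is tool -y.

>>> jog_arm --deltas '[[[0, -0.002, 0, 0, 0.01], [0, -0.006, 0, 0, 0.01], [0, -0.012, 0, 0, 0.01], [0, -0.018, 0, 0, 0.01], [0, -0.024, 0, 0, 0.01], [0, -0.03, 0, 0, 0.01], [0, -0.036, 0, 0, 0.01], [0, -0.042, 0, 0, 0.01], [0, -0.048, 0, 0, 0.01], [0, -0.054, 0, 0, 0.01], [0, -0.059, 0, 0, 0.01], [0, -0.063, 0, 0, 0.01], [0, -0.065, 0, 0, 0.01], [0, -0.066, 0, 0, 0.01], [0, -0.066, 0, 0, 0.01]]]'

```text
time_s: 23.15
ee_pos: [521.6, -154.5, 143.8]
ee_rot: [-180.0, -0.0, -8.1]
force: [-0.7, 0.4, 3.0]
gripper_width: 16.8
```

>>> jog_arm --deltas '[[[0, -0.001, 0, 0, 0.01], [0, -0.002, 0, 0, 0.01], [0, -0.003, 0, 0, 0.01], [0, -0.003, 0, 0, 0.01]]]'

```text
time_s: 23.48
ee_pos: [522.0, -151.9, 143.8]
ee_rot: [180.0, -0.0, -8.1]
force: [-0.8, -1.8, 3.0]
gripper_width: 17.1
```

>>> jog_arm --deltas '[[[0, -0.001, 0, 0, 0.01], [0, -0.002, 0, 0, 0.01], [0, -0.002, 0, 0, 0.01]]]'

```text
time_s: 23.73
ee_pos: [522.3, -149.8, 143.7]
ee_rot: [-180.0, -0.0, -8.1]
force: [-0.3, -2.0, 4.7]
gripper_width: 16.9
```

```bash
python3 - <<'E'
from h import *
cv2.imwrite(f"pics/side11.png",env.grab_frame("side")[:,:,::-1])
s=env.state();print(s['ee_pos'],s['ee_rot'],s['force'],s['gripper_width'])
crop("pics/side11.png","side","pics/sr11.png",260,90,370,230,5)
E
```

```text
[ 522.26148282 -149.77755695  143.72849207] [-1.79996456e+02 -1.28474662e-02 -8.08667231e+00] [-0.40071006  0.2666023   3.96449425] 16.235149496420455
```

View pics/sr11.png

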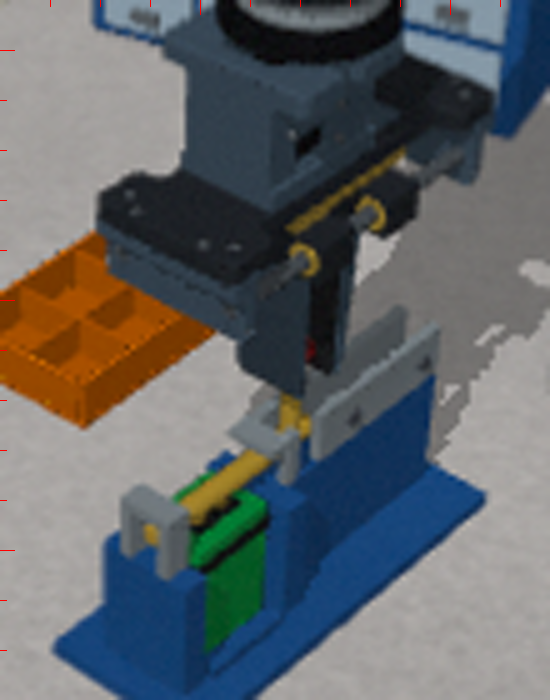

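The bolt has reached the staple (crop (150,530)) and the stem is beside the notch. I'll push a little further to find the end stop.

>>> jog_arm --deltas '[[[0, -0.001, 0, 0, 0.01], [0, -0.002, 0, 0, 0.01], [0, -0.002, 0, 0, 0.01]]]'

```text
time_s: 24.03
ee_pos: [522.3, -149.2, 143.7]
ee_rot: [179.8, -0.0, -8.0]
force: [-1.2, -5.1, 3.9]
gripper_width: 17.1
```

>>> jog_arm --deltas '[[[0, -0.001, 0, 0, 0.01], [0, -0.001, 0, 0, 0.01], [0, -0.001, 0, 0, 0.01]]]'

```text
time_s: 24.28
ee_pos: [522.4, -149.0, 143.8]
ee_rot: [179.7, -0.0, -8.0]
force: [-2.4, -8.3, 3.0]
gripper_width: 16.6
```

The end stop is reached: 8 N with no further motion. I'll ease the preload and start turning the handle along its arc.

>>> jog_arm --deltas '[[[0, 0.0012, 0, 0, 0.01], [-0.0044, 0.0012, 0.0002, 0, 0.01], [-0.0087, 0.0012, 0.0008, 0, 0.01], [-0.0129, 0.0012, 0.0017, 0, 0.01], [-0.0171, 0.0012, 0.003, 0, 0.01], [-0.0211, 0.0012, 0.0047, 0, 0.01], [-0.025, 0.0012, 0.0067, 0, 0.01], [-0.0287, 0.0012, 0.009, 0, 0.01], [-0.0321, 0.0012, 0.0117, 0, 0.01], [-0.0354, 0.0012, 0.0146, 0, 0.01], [-0.0354, 0.0012, 0.0146, 0, 0.01]]]'

```text
time_s: 25.2
ee_pos: [486.4, -144.0, 128.3]
ee_rot: [179.9, 0.1, -8.0]
force: [-1.4, -6.3, -0.1]
gripper_width: 16.6
```

```bash
python3 - <<'E'
from h import *
cv2.imwrite(f"pics/side12.png",env.grab_frame("side")[:,:,::-1])
s=env.state();print(s['ee_pos'],s['ee_rot'],s['force'],s['gripper_width'])
crop("pics/side12.png","side","pics/sr12.png",260,90,370,230,5)
E
```

```text
[ 486.40762368 -144.07132518  128.35747531] [ 1.79871005e+02  7.29559457e-02 -8.05163391e+00] [-1.06931262 -6.71636188 -1.09538391] 16.40105246489107
```

View pics/sr12.png

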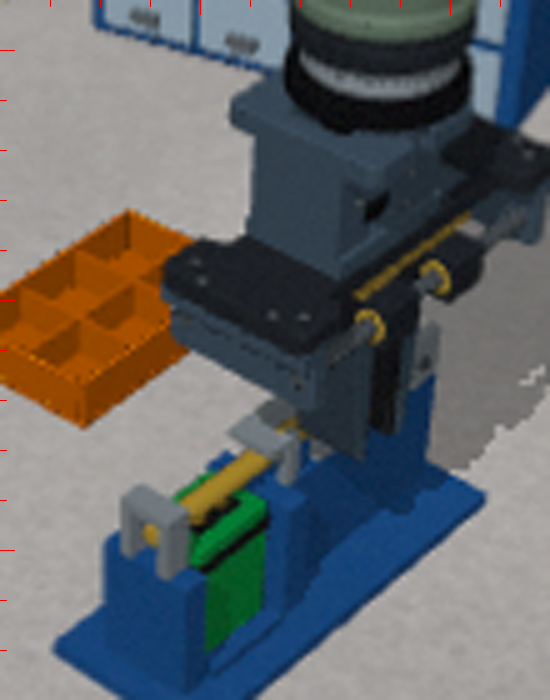

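The stem passes through the notch (crop (300,430)) and the handle is following. Second half of the arc:

>>> jog_arm --deltas '[[[-0.0029, 0, 0.0033, 0, 0.01], [-0.0056, 0, 0.0067, 0, 0.01], [-0.0079, 0, 0.0104, 0, 0.01], [-0.0099, 0, 0.0143, 0, 0.01], [-0.0116, 0, 0.0183, 0, 0.01], [-0.0129, 0, 0.0225, 0, 0.01], [-0.0138, 0, 0.0267, 0, 0.01], [-0.0144, 0, 0.031, 0, 0.01], [-0.0146, 0, 0.034, 0, 0.01], [-0.0146, 0, 0.0355, 0, 0.01], [-0.0146, 0, 0.0355, 0, 0.01]]]'

```text
time_s: 26.17
ee_pos: [471.4, -141.9, 92.6]
ee_rot: [179.9, 0.2, -8.0]
force: [-2.5, -6.9, -0.7]
gripper_width: 16.6
```

>>> jog_arm --deltas '[[[0, 0, 0.001, 0, 0.01], [0, 0, 0.0015, 0, 0.01], [0, 0, 0.0015, 0, 0.01]]]'

```text
time_s: 26.42
ee_pos: [471.4, -141.9, 91.3]
ee_rot: [179.9, 0.2, -8.0]
force: [-2.5, -6.8, 0.0]
gripper_width: 16.7
```

```bash
python3 - <<'E'
from h import *
cv2.imwrite(f"pics/side13.png",env.grab_frame("side")[:,:,::-1])
s=env.state();print(s['ee_pos'],s['ee_rot'],s['force'],s['gripper_width'])
crop("pics/side13.png","side","pics/sr13.png",260,90,370,230,5)
E
```

```text
[ 471.43375474 -141.86970838   91.31893851] [ 1.79886584e+02  1.62923720e-01 -8.03353427e+00] [-2.97149995 -6.41604251 -0.19651075] 16.515339686921
```

View pics/sr13.png

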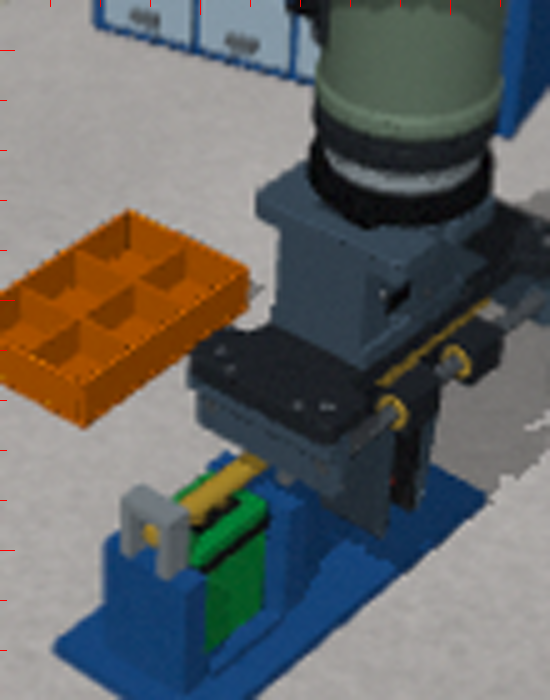

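>>> jog_arm --deltas '[[[0, 0, 0, 0, 0.025], [0, 0, 0, 0, 0.04], [0, 0, 0, 0, 0.045], [0, 0, 0, 0, 0.045], [0, 0, -0.015, 0, 0.045], [-0.005, 0, -0.04, 0, 0.045], [-0.02, 0, -0.075, 0, 0.045], [-0.03, 0, -0.11, 0, 0.045], [-0.03, 0, -0.13, 0, 0.045], [-0.03, 0, -0.13, 0, 0.045], [-0.03, 0, -0.13, 0, 0.045]]]'

```text
time_s: 27.38
ee_pos: [443.6, -136.7, 223.0]
ee_rot: [180.0, -0.2, -8.1]
force: [-0.2, 0.4, -0.5]
gripper_width: 44.7
```

```bash
python3 - <<'E'
from h import *
cv2.imwrite(f"pics/side14.png",env.grab_frame("side")[:,:,::-1])
cv2.imwrite(f"pics/top14.png",env.grab_frame("top")[:,:,::-1])
s=env.state();print(s['ee_pos'],s['ee_rot'],s['force'],s['gripper_width'])
crop("pics/side14.png","side","pics/sr14.png",260,110,370,230,5)
im=cv2.imread("pics/side14.png");hsv=cv2.cvtColor(im,cv2.COLOR_BGR2HSV)
m=(cv2.inRange(hsv,(0,150,60),(6,255,255))|cv2.inRange(hsv,(175,150,60),(180,255,255)));m[:, :290]=0;m[:130]=0;m[240:]=0;m[:,380:]=0
nl,l,st,c=cv2.connectedComponentsWithStats(m);print(st[1:],c[1:])
for th in (60,70,80,85,90):
    a=np.radians(th);print(th,proj('side',pose((530,-93.7),-8.1,(-50*np.sin(a),-58,89+50*np.cos(a))))+[.2,.3])
E
```

```text
[ 442.53898605 -136.37208002  220.8416876 ] [-1.79962632e+02  1.32507661e-01 -8.07990864e+00] [-0.23788223  0.3602236  -0.91548046] 44.64652849997072
[[331 182   8   8  45]] [[334.35555556 185.24444444]]
60 [[332.80211949 175.77047089]]
70 [[333.85660022 179.17209902]]
80 [[334.38501164 182.45076106]]
85 [[334.44793953 184.01018408]]
90 [[334.37699964 185.49957432]]
```

View pics/sr14.png

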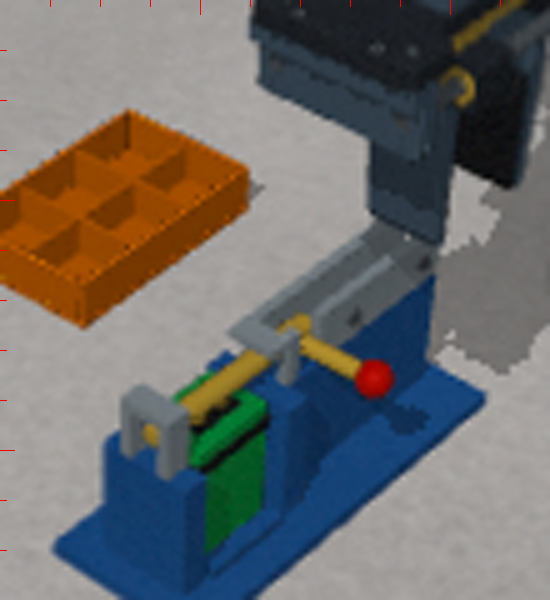

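The knob is at (334.4,185.2) px; fully down predicts (334.4,185.5), about 89-90°. The pack is seated, with the bolt through the staple. To be sure the handle is at its stop, I'll close the fingers and press gently on the knob from above.

```bash
python3 d.py 442.5 -136.4 220.8 -8.1 470.5 -143.8 122 -8.1
```

```text
[0.0288 0.0034 0.0988] turn -0.0
```

>>> jog_arm --deltas '[[[0.01, 0.002, 0, 0, 0], [0.02, 0.0034, 0, 0, 0], [0.0288, 0.0034, 0, 0, 0], [0.0288, 0.0034, 0.01, 0, 0], [0.0288, 0.0034, 0.03, 0, 0], [0.0288, 0.0034, 0.05, 0, 0], [0.0288, 0.0034, 0.07, 0, 0], [0.0288, 0.0034, 0.085, 0, 0], [0.0288, 0.0034, 0.093, 0, 0], [0.0288, 0.0034, 0.098, 0, 0], [0.0288, 0.0034, 0.1, 0, 0], [0.0288, 0.0034, 0.1, 0, 0], [0.0288, 0.0034, 0.1, 0, 0]]]'

```text
time_s: 28.57
ee_pos: [471.8, -144.5, 122.7]
ee_rot: [180.0, -0.1, -8.1]
force: [0.1, -0.4, 0.0]
gripper_width: 0.5
```

>>> jog_arm --deltas '[[[0, 0, 0.001, 0, 0], [0, 0, 0.002, 0, 0], [0, 0, 0.003, 0, 0], [0, 0, 0.004, 0, 0], [0, 0, 0.005, 0, 0], [0, 0, 0.005, 0, 0]]]'

```text
time_s: 29.07
ee_pos: [471.3, -144.3, 117.0]
ee_rot: [180.0, -0.0, -8.1]
force: [0.1, -0.1, 0.2]
gripper_width: 0.5
```

>>> jog_arm --deltas '[[[0, 0, 0.0005, 0, 0], [0, 0, 0.001, 0, 0], [0, 0, 0.0015, 0, 0], [0, 0, 0.002, 0, 0], [0, 0, 0.002, 0, 0]]]'

```text
time_s: 29.48
ee_pos: [471.1, -144.3, 115.0]
ee_rot: [180.0, 0.0, -8.1]
force: [0.0, 0.5, 1.2]
gripper_width: 0.3
```

>>> jog_arm --deltas '[[[0, 0, 0.0005, 0, 0], [0, 0, 0.001, 0, 0], [0, 0, 0.001, 0, 0]]]'

```text
time_s: 29.73
ee_pos: [471.2, -144.3, 114.5]
ee_rot: [180.0, 0.0, -8.1]
force: [-2.3, 0.9, 5.1]
gripper_width: 0.7
```

>>> jog_arm --deltas '[[[0, 0, 0.0005, 0, 0], [0, 0, 0.001, 0, 0], [0, 0, 0.001, 0, 0]]]'

```text
time_s: 29.98
ee_pos: [471.2, -144.3, 114.1]
ee_rot: [180.0, -0.0, -8.1]
force: [-2.3, 1.3, 8.2]
gripper_width: 0.4
```

It's firm at 8 N, well above the 1–2 N needed to turn it, so the handle is on its stop. I'll back away and do a final check.

>>> jog_arm --deltas '[[[0, 0, -0.005, 0, 0], [0, 0, -0.02, 0, 0], [0, 0, -0.05, 0, 0], [-0.02, 0, -0.085, 0, 0], [-0.05, 0, -0.12, 0, 0], [-0.08, 0, -0.15, 0, 0], [-0.1, 0, -0.15, 0, 0], [-0.1, 0, -0.15, 0, 0], [-0.1, 0, -0.15, 0, 0]]]'

```text
time_s: 30.73
ee_pos: [371.9, -130.2, 263.7]
ee_rot: [180.0, -0.2, -8.1]
force: [0.2, -0.2, 0.1]
gripper_width: 0.2
```

```bash
python3 - <<'E'
from h import *
cv2.imwrite(f"pics/side15.png",env.grab_frame("side")[:,:,::-1])
s=env.state();print(s['time_s'],s['ee_pos'],s['force'],s['gripper_width'])
cv2.imwrite("pics/side15z.png",cv2.imread("pics/side15.png"))
crop("pics/side15.png","side","pics/sr15.png",120,110,380,370,2)
im=cv2.imread("pics/side15.png");hsv=cv2.cvtColor(im,cv2.COLOR_BGR2HSV)
m=(cv2.inRange(hsv,(0,150,60),(6,255,255))|cv2.inRange(hsv,(175,150,60),(180,255,255)));m[:, :290]=0;m[:130]=0;m[240:]=0;m[:,380:]=0
nl,l,st,c=cv2.connectedComponentsWithStats(m);print(st[1:],c[1:])
E
```

```text
30.7833 [ 372.49109857 -130.23883363  263.10094231] [ 0.89705635  0.64905198 -1.0550995 ] 0.5663692534234372
[[331 183   8   7  43]] [[334.41860465 186.02325581]]
```

View pics/sr15.png

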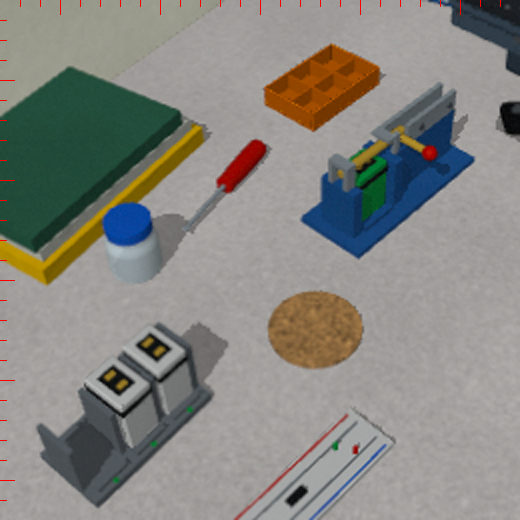

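The final view shows the pack in the dock with the bolt through the staple, the knob down at (430,152) in the crop, and the white packs and other items where they were. Handing in.

```bash
python3 -c "
from workcell import env
print(env.job_done())"
```

```text
the job is handed in; nothing more can be done
None
```

The job is finished and handed in at about 31 s of the 69 s allowed. The green pack is upright in the blue dock, with the bolt across over it and the handle turned down into the notch.

- **Pack:** I took it from the rack by its narrow sides, stood it on the cork mat and let go. I then took it again by its broad sides and lowered it until it touched the bay floor, at the predicted height and with about 6 N.
- **Bolt:** it stopped at the end of its travel after about 70 mm, with 8 N of push and almost no further motion. The picture shows it through the staple.
- **Handle:** when I released it, the image put it at about 89°. While turning it down, the fingers had gone 2.5 mm below the expected height with no rise in force, so I wasn't sure it was fully down. I then pressed the knob from above with 8 N and it held. The knob's centre in the picture was then 0.5 px below the fully-down prediction, within measuring error.
- **Everything else:** in the last side picture the white packs, jar, tray, screwdriver and breadboard were where they started. The mouse was only partly in that view, so I didn't check all of it. The arm was clear of everything, and no check failed.

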